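# Roll the salt shaker lip-up and lay it in its slanted rest

### The job

The salt shaker has ended up lying on its side on the table. Without lifting it, roll it along the table until the pouring lip on its cap points straight up, and let it lie still like that for a moment; then pick it up, tilt it to the slope and lower it right down into the slanted wooden rest before letting go, cap at the high end, foot at the low end stop and the lip still on top. Leave everything else on the table where it is.

Things in the scene. Friction and masses are not known exactly. Their poses are not given: they have to be found in the camera images.
- shaker: white ceramic salt shaker, plain cylinder 48 mm in diameter, 100 mm long without the cap, about 0.2 kg, lying on its side on the table. Origin on its axis at mid-length (24 mm above the table when lying). x axis from foot to cap: foot face at x = -50 mm, cap from x = +50 mm. It rolls easily and stops soon.
- cap: the shaker's steel cap, screwed tight (turns only with the shaker): 31 mm diameter, 24 mm long, with one block-shaped pouring lip, 16 mm long, 12 mm wide, reaching 23 mm from the axis (so it clears the table when rolling). Origin on the shaker's axis, 62 mm from its origin. x axis as the shaker's; z axis: where the lip points, at first well off upright, to either side or underneath.
- bed: bed of the wooden rest, sloping 24 degrees. Origin: where the shaker's origin belongs, 115 mm up. x uphill along the bed, y level across, z square to it. V saddles 12 mm thick, 72 mm wide at x = -36 and +36 mm carry the shaker; between them its sides are free for fingers, above a spine 30 mm wide with top at z = -38 mm. End stop: inner face x = -52, 44 wide, up to z = -6 mm. Base 160 by 90 mm.
- steamer: bystander: stainless steamer insert, shallow perforated dish 184 mm across, 45 mm high; origin under its centre
- tray: bystander: clear acrylic dumpling tray 160 by 240 mm, 18 mm high, with ridges; origin under its centre
- pin: bystander: short maple rolling pin 200 mm long, 30 mm in diameter, lying; origin at mid-length on its axis, x along it
- pepper: bystander: turned dark wood pepper pot, 42 mm across, 86 mm high, standing; origin under its centre
- dish: bystander: small ceramic dip dish 84 mm across, 24 mm high; origin under its centre
- soy: bystander: amber glass sauce bottle 60 mm in diameter, 190 mm high, standing; origin under its centre
Not all that is in view belongs to the job. Leave any blue or red look-alike of the shaker alone.

How it is judged (in metres and radians):
On the way, in this order (a step that is already met when the one before it is completed fails the run):
1. the shaker lies still on the table, its lip pointing straight up (within 17 degrees) (height (world z) of shaker below 0.029 m and angle between cap's own z axis and vertical below 0.3 rad and linear speed of shaker below 0.02 m/s), for 0.3 s.
2. still held by the fingers, the shaker is lowered into the rest: within 14 mm of its place and lying along the slope within 9 degrees (distance between shaker and bed below 0.014 m and angle between the x axis of shaker and the x axis of bed, either way round below 0.16 rad and contact force between the fingers and shaker above 0.5 N), for 0.1 s.
At the end, for the whole second after the job is handed in: The shaker lies at rest in the slanted rest, cap uphill, its centre within 12 mm of its place (so its foot is within about 12 mm of the end stop) and not more than 6 mm above it, its axis along the bed within 7 degrees, and the lip on top within 20 degrees of square to the bed (distance between shaker and bed below 0.012 m and z of shaker in the frame of bed below 0.006 m and x of cap in the frame of bed above 0.03 m and angle between the x axis of shaker and the x axis of bed, either way round below 0.12 rad and angle between the z axis of cap and the z axis of bed, either way round below 0.35 rad and angle between cap's own z axis and vertical below 1 rad and linear speed of shaker below 0.01 m/s and angular speed of shaker below 0.1 rad/s); the robot touches nothing.
It fails at once if the shaker is lifted off the table while its lip does not point upward (over 70 degrees off) (height (world z) of shaker above 0.04 m and angle between cap's own z axis and vertical above 1.22 rad).
It fails at once if another thing on the table is moved by more than 30 mm (distance of any of steamer, tray, pin, pepper, dish, soy from where it was at the start of the episode above 0.03 m).
It also fails if it takes over 58 s, if anything falls off the work surface, if the arm or the gripper's body presses on something with over 40 N, if the wrist force passes 120 N, or if a joint passes its speed limit or range.

### The arm

A 6-joint arm with a two-finger parallel gripper is mounted at the origin on the work surface. World frame = base frame: x ahead of the robot, y to its left, z up, the work surface at z = 0. Lengths are in mm, angles in rad, forces in N, time in s.
With the tool pointing down it reaches from about 375 to 900 mm from the base axis. Payload 3.1 kg.
Tool frame: the origin (TCP) lies midway between the tips of the shut fingers; the grasp point (between the pads) lies 19 mm behind it; x points along the fingers, z is the direction in which the jaws open and shut, and the axes are right-handed (so a half turn about x gives the same grasp; the last joint's range is limited). The gripper opens to 87 mm and grips with 3 to 60 N. Pads are 19 mm wide; open, the fingers measure 117 mm over their backs; the gripper's body (75 mm by 190 mm) begins 51 mm behind the grasp point.
Start: joints at [0.961, 0.527, 1.433, -0, 1.181, -0.178], TCP at [261.524, 567.628, 222.548] pointing down, gripper open.
Joint ranges: [-3.08, 3.08], [-0.75, 2.2], [0.22, 2.44], [-1.43, 4.57], [0, 2.65], [-2.85, 2.85]. Speed limits (rad/s): [2.79, 2.79, 3.14, 3.14, 3.14, 3.14].

### API

Orientations are given as a 3x3 rotation matrix whose columns are the frame's x, y, z axes.
In Python, from bench import sense, imaging, arm, models gives the robot as it stands.
- The arm moves only by the tool jog_arm, never from a script. Its arguments are lists of equal length, an entry for each row: "offset": the shift along the tool's x, y, z in cm, a list of three; "twist": the turn about the tool's x in rad; "fingers": the opening, from 0 (shut) to 1 (fully open). In form: {"offset": [[x, y, z], ...], "twist": [twist, ...], "fingers": [fingers, ...]}. A call has 1 to 12 rows; each row shifts and turns the commanded pose from where the row before left it, along the tool's axes as they then stand; what a row does not reach is not made up. A row lasts 1/12 s, in which the tool goes at most 41.7 mm and 7.16 degrees, less where a joint would pass 70% of its speed; a pose out of reach is approached as far as the arm can. A call is refused whole if a number of a shift passes 4.17 or a number of a turn 0.125, either way. A call with a gripper value outside its range is refused whole. The fingers move at their own pace and stop on an object; the grip force is fixed at half the most. Time passes only in rows, so rows that do not move let the fingers close. It gives the time, the measured TCP pose, the force and the opening at its end, in the units of the state.
- sense(): the state, without advancing time (a new reading comes with each control period).
- imaging.read_camera(name): name is "scene" or "top" or "wrist"; returns (picture, depth): 420x560x3 uint8, blue, green, red; 420x560 float32, mm along the optical axis (not along the pixel's ray), 0 where there is no reading.
- imaging.camera_params(name): a dict with "fx", "fy", "cx", "cy" (pixels), "R" (3x3) and "t" (3): a world point X has camera coordinates R X + t. Camera axes: x right, y down, z forward; pixel columns grow to the right and rows downward; lengths in mm; the calibration is good to about 2 mm. A picture is of the moment at which its call begins: read the wrist's pose just before it. camera_params takes no time and is no camera call; for the wrist camera it gives the pose at the moment of the call.
- arm.sign_off(): hands the job in, once; it reports no verdict.
Trained networks look in the newest picture that a camera, given by its name, has taken for a name from the list of things; names that differ only in an ending like _2 or _b are one class to them, and where a whole thing is asked for, a point or a joint stands for the part that bears it (a point fixed in the world has none). Each returns a list of dicts, best first, with "score" (0 to 1); they miss things now and then, are a little off and sometimes report something else, mostly with a low value. They report only what shows in the picture. A call takes as long as a camera call. They do not tell look-alikes from the thing itself.
- models.masks_of(target, camera): "mask" (420x560 bool, what is visible of it) and "box" ([left, top, right, bottom] in pixels, round what is visible of it).
- models.tip_of(target, camera): "at" ([column, row] in pixels: a listed point, or the origin of a listed thing).
The state is a dict: "t": time; "qpos": joint angles; "qvel": joint speeds; "tau": joint torques, N m; "tcp_pos": TCP position; "eef_rot": TCP orientation; "force": force on the tool from outside, world axes, zero at the start; "wrist_torque": the same for the moment, N m; "opening": finger opening in mm.
Only numpy, scipy, OpenCV 4.12 (cv2) and the standard library are available. Lean on these libraries where they do the work, as an engineer would, in place of code of your own. Each camera call takes 0.05 s, during which the arm holds its last target. There are 200 camera calls.

## Working session

There is one attempt and no reset: what is moved stays moved. The work goes in short steps, Python scripts to look and compute and a tool call to move; the robot and the scene stay as the last step left them, time stands still between calls to the robot, and variables do not carry over. Pictures are saved under pics/ and viewed, about 8 in all and at most 12, crops included, and the job is handed in when it is done.

Besides the shell and the picture viewer there is one more tool, called after "Call:" as name([rows], argument=value, ...), one row to a line, values as JSON. jog_arm: Moves the arm, as the interface text tells. Its arguments: {"type":"object","properties":{"offset":{"type":"array","items":{"type":"array","items":{"type":"number"}}},"twist":{"type":"array","items":{"type":"number"}},"fingers":{"type":"array","items":{"type":"number"}}},"required":["offset","twist","fingers"]}

```bash
ls; mkdir -p pics
python3 - <<'E'
from bench import sense, imaging, models
import cv2,numpy as np
s=sense();print(s['t'],s['tcp_pos'],np.round(s['eef_rot'],3).tolist(),s['opening'])
ims=[]
for c in ['scene','top']:
    p,d=imaging.read_camera(c);cv2.imwrite(f'pics/{c}0.png',p);np.save(f'pics/{c}0.npy',d)
    for t in ['shaker','cap','bed']:
        for r in models.tip_of(t,c): print(c,t,np.round(r['at']),round(r['score'],2))
E
```

```text
pics
0.0 [261.13748669 567.03915555 221.58612965] [[-0.001, -0.908, 0.419], [-0.002, 0.419, 0.908], [-1.0, 0.0, -0.002]] 87.32419513105269
scene shaker [308. 185.] 0.83
scene shaker [314. 162.] 0.76
scene shaker [318. 220.] 0.72
scene shaker [270. 206.] 0.66
scene cap [287. 186.] 0.59
scene cap [299. 215.] 0.58
scene cap [252. 210.] 0.45
scene bed [289. 265.] 0.91
top shaker [327. 218.] 0.92
top shaker [285. 258.] 0.83
top shaker [346. 278.] 0.73
top shaker [398. 330.] 0.71
top shaker [276. 157.] 0.56
top shaker [296. 107.] 0.23
top cap [296. 240.] 0.68
top cap [337. 196.] 0.52
top cap [354. 259.] 0.46
top cap [415. 348.] 0.41
top bed [203. 168.] 0.56
```

View pics/scene0.png

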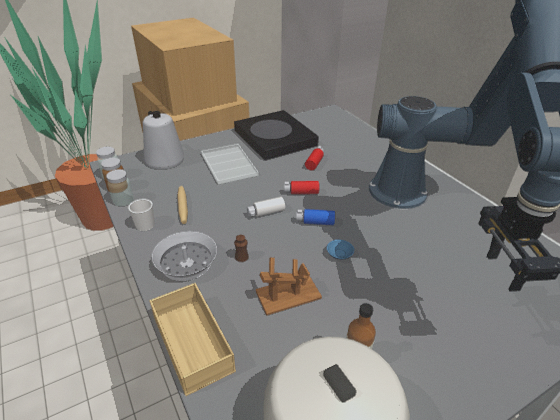

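View pics/top0.png

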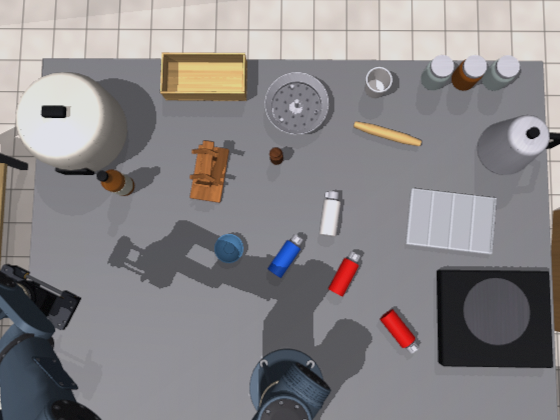

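Candidates (scene px): white shaker (268,207), blue (318,217), red (303,187), red (315,158). In the top view these are (330,213), (285,257), (344,274) and (398,330). The white one fits the description. I'll crop it and the rest, and measure both.

```bash
cat > h.py <<'E'
import numpy as np, cv2
from bench import sense, imaging, models
def cloud(c,d,P=None):
    P=P or imaging.camera_params(c); R=np.array(P['R']);t=np.array(P['t'])
    v,u=np.mgrid[:d.shape[0],:d.shape[1]]
    X=np.stack([(u-P['cx'])/P['fx']*d,(v-P['cy'])/P['fy']*d,d],-1)
    return (X-t)@R
def proj(c,X,P=None):
    P=P or imaging.camera_params(c); x=np.array(P['R'])@np.array(X,float)+P['t']
    return [P['fx']*x[0]/x[2]+P['cx'],P['fy']*x[1]/x[2]+P['cy']]
E
python3 - <<'E'
from h import *
tiles=[]
for c,bx in [('scene',[(240,190,300,225),(245,245,335,320)]),('top',[(305,180,355,245),(180,130,240,210)])]:
    p=cv2.imread(f'pics/{c}0.png')
    for l,t,r,b in bx:
        tiles.append(cv2.resize(p[t:b,l:r],(390,290),interpolation=cv2.INTER_CUBIC))
cv2.imwrite('pics/crops.png',np.vstack([np.hstack(tiles[:2]),np.hstack(tiles[2:])]))
for c in ['top','scene']:
    imaging.read_camera(c)
    p=cv2.imread(f'pics/{c}0.png');d=np.load(f'pics/{c}0.npy');X=cloud(c,d)
    if c=='top': reg=(305,180,355,245)
    else: reg=(240,190,300,225)
    l,t,r,b=reg
    m=np.zeros(d.shape,bool);m[t:b,l:r]=1
    m&=(X[...,2]>12)&(X[...,2]<60)&(d>0)
    Y=X[m];print(c,len(Y),Y.mean(0),Y.min(0),Y.max(0))
    (ce,sz,an)=cv2.minAreaRect(Y[:,:2].astype(np.float32));print(ce,sz,an, cv2.boxPoints((ce,sz,an)).round().tolist())
    bt=(180,130,240,210) if c=='top' else (245,245,335,320)
    l,t,r,b=bt;m=np.zeros(d.shape,bool);m[t:b,l:r]=1
    m&=(X[...,2]>6)&(d>0);Y=X[m]
    (ce,sz,an)=cv2.minAreaRect(Y[:,:2].astype(np.float32));print('rest',ce,sz,an,Y.max(0),cv2.boxPoints((ce,sz,an)).round().tolist())
    hi=Y[Y[:,2]>90]
    print('hi',len(hi),hi.mean(0) if len(hi) else '', hi[:,2].max() if len(hi) else '')
    np.save(f'pics/rest_{c}.npy',Y)
    for n in ['steamer','pin','pepper','dish','soy','tray']:
        for q in models.tip_of(n,c)[:1]:
            u,v=np.round(q['at']).astype(int);print(n,u,v,X[v,u].round())
E
```

```text
top 706 [ 480.80730551 -116.210727     41.08059588] [ 420.90017784 -143.78391166   17.27327821] [547.33026078 -87.65680801  55.72418621]
(483.95623779296875, -117.97758483886719) (47.260704040527344, 124.34053039550781) 82.31642150878906 [[419.0, -133.0], [542.0, -150.0], [549.0, -103.0], [426.0, -86.0]]
rest (613.4380493164062, 231.65646362304688) (233.70169067382812, 171.29290771484375) 2.0707509517669678 [727.13792081 320.9148751  132.03906531] [[494.0, 313.0], [500.0, 142.0], [733.0, 150.0], [727.0, 321.0]]
hi 295 [635.97465454 228.82164114 104.68635418] 132.03906530975382
steamer 300 108 [796. -31.   5.]
pin 388 132 [ 721. -285.   25.]
dish 227 249 [380. 174.  10.]
soy 126 188 [545. 454.  66.]
tray 456 220 [ 470. -481.    5.]
scene 566 [ 471.04384683 -103.8449337    34.07073998] [ 332.95049319 -178.2761233    12.45420033] [548.2406651   -8.17076409  52.20649693]
(439.8652038574219, -126.26438903808594) (166.63510131835938, 177.36402893066406) 52.74404525756836 [[319.0, -139.0], [460.0, -246.0], [561.0, -114.0], [420.0, -6.0]]
rest (551.28759765625, 198.0705108642578) (228.43984985351562, 275.05419921875) 69.1635971069336 [685.03157363 290.02492644 128.61102355] [[382.0, 140.0], [639.0, 42.0], [720.0, 256.0], [463.0, 354.0]]
hi 312 [639.9949915  228.34419187 105.2562586 ] 128.61102354734555
steamer 188 262 [796. -14.   5.]
pepper 242 255 [653.  56.  26.]
dish 339 255 [388. 176.   4.]
tray 229 164 [ 467. -461.    3.]
```

View pics/crops.png

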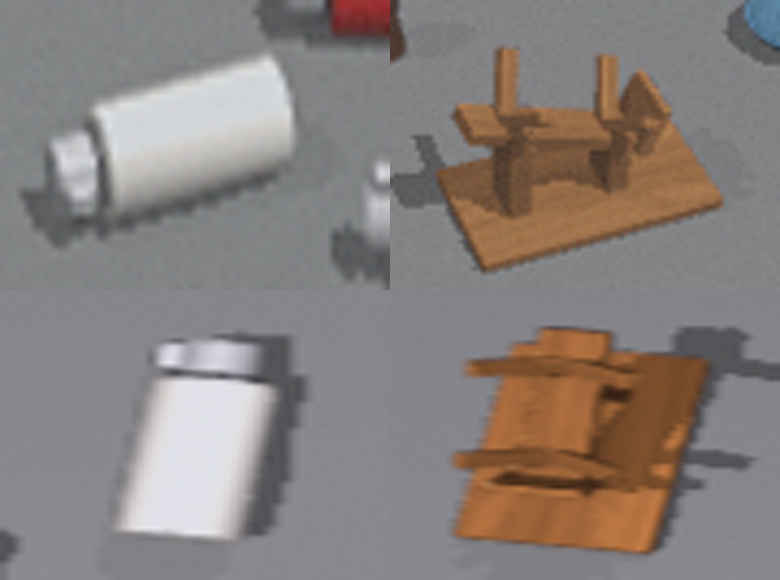

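The crop confirms the white shaker: foot towards the robot, cap away from it, lip roughly on the +y side (left in the top view). The rest's uphill end is also away from the robot, with a similar yaw. I'll fly over the shaker first.

Call:
jog_arm([
  [0, -2.7, -2.94],
  [0, -2.7, -2.94],
  [0, -2.7, -2.94],
  [0, -2.7, -2.94],
  [0, -2.7, -2.94],
  [0, -2.7, -2.94],
  [0, -2.7, -2.94],
  [0, -2.7, -2.94],
  [0, -2.7, -2.94],
  [0, -2.7, -2.94],
  [0, -2.7, -2.94],
  [0, -2.7, -2.94],
], twist=[0, 0, 0, 0, 0, 0, 0, 0, 0, 0, 0, 0], fingers=[1, 1, 1, 1, 1, 1, 1, 1, 1, 1, 1, 1])

```text
t: 2.1
tcp_pos: [408.5, 109.8, 222.9]
eef_rot: [[0.001, -0.908, 0.418], [0.0, 0.418, 0.908], [-1.0, -0.001, 0.001]]
force: [0.9, 0.6, -0.2]
opening: 86.7
```

Call:
jog_arm([
  [0, -2.7, -2.94],
  [0, -2.7, -2.94],
  [0, -2.7, -2.94],
  [0, -2.7, -2.94],
  [0, -2.7, -2.94],
  [0, -2.7, -2.94],
  [0, 0, 0],
  [0, 0, 0],
  [0, 0, 0],
  [0, 0, 0],
], twist=[0, 0, 0, 0, 0, 0, -0.1, -0.1, -0.095, 0], fingers=[1, 1, 1, 1, 1, 1, 1, 1, 1, 1])

```text
t: 2.93
tcp_pos: [481.5, -116.9, 222.6]
eef_rot: [[0.0, -0.991, 0.136], [-0.0, 0.136, 0.991], [-1.0, -0.0, -0.0]]
force: [-0.4, -0.3, 0.2]
opening: 86.8
```

Run:
```python
from h import *
s=sense();print(s['t'],s['tcp_pos'],np.round(s['eef_rot'],3).tolist(),s['qpos'].round(2) if hasattr(s['qpos'],'round') else s['qpos'])
P=imaging.camera_params('wrist');print('cam at',-np.array(P['R']).T@P['t'],P['R'][2])
p,d=imaging.read_camera('wrist');cv2.imwrite('pics/w1.png',p);np.save('pics/w1.npy',d)
p,d=imaging.read_camera('top');cv2.imwrite('pics/t1.png',p);np.save('pics/t1.npy',d)
```

```text
2.9333 [ 481.49077677 -116.91736601  222.55597487] [[0.0, -0.991, 0.136], [-0.0, 0.136, 0.991], [-1.0, -0.0, -0.0]] [-0.46  0.35  1.75 -0.    1.04 -1.9 ]
cam at [ 413.00567629 -107.838825    384.91863643] [ 0.25120342 -0.03344347 -0.96735638]
```

View pics/w1.png

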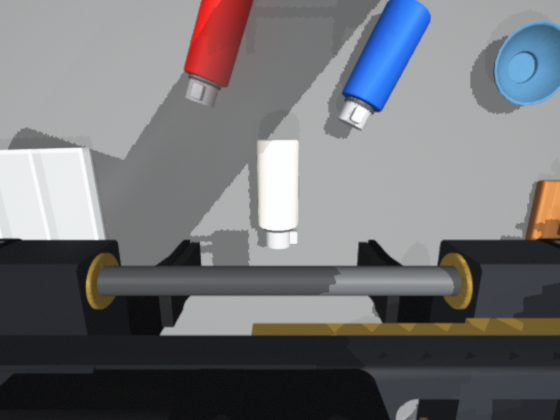

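Wrist view: the white shaker is at about (278,190), its cap at (280,238), and the lip sticks out to the right (+y) at about (292,238). Next I'll measure the axis and lip elevation from depth.

```bash
cat >> h.py <<'E'
def shaker(p,d,P,guess,ax0=(0.99,-0.137),verbose=1):
    """axis xy point/dir and lip points in (along, across, height) from a wrist/top picture"""
    X=cloud(None,d,P); g=np.array(guess,float)
    a=np.array(ax0)/np.linalg.norm(ax0); n=np.array([-a[1],a[0]])
    rel=X[...,:2]-g; u=rel@a; v=rel@n
    m=(abs(u)<95)&(abs(v)<45)&(X[...,2]>8)&(X[...,2]<60)&(d>0)
    body=m&(X[...,2]>38)&(abs(u)<62)
    Y=X[body]; (ce,sz,an)=cv2.minAreaRect(Y[:,:2].astype(np.float32)); 
    e=cv2.fitLine(Y[:,:2].astype(np.float32),cv2.DIST_L2,0,.01,.01).ravel(); 
    a=e[:2]*np.sign(e[:2]@a); n=np.array([-a[1],a[0]])
    rel=X[...,:2]-g; u=rel@a; v=rel@n
    return X,m,u,v,a,n,Y
E
python3 - <<'E'
from h import *
P=imaging.camera_params('wrist')
p=cv2.imread('pics/w1.png');d=np.load('pics/w1.npy')
X,m,u,v,a,n,Y=shaker(p,d,P,(484,-118))
print('dir',a,'Ymean',Y.mean(0),'max z',Y[:,2].max(), np.percentile(X[m][:,2],99))
for lo in range(-80,80,10):
    k=m&(u>=lo)&(u<lo+10)
    if k.sum(): print(lo,k.sum(),'v',v[k].min().round(1),v[k].max().round(1),'z',X[k][:,2].min().round(1),X[k][:,2].max().round(1))
print('grid')
for r in range(226,250,2):
    print(r,[f"{u[r,c]:.0f}/{v[r,c]:.0f}/{X[r,c,2]:.0f}" for c in range(262,302,3)])
E
```

```text
dir [ 0.99118495 -0.1324854 ] Ymean [ 473.97012293 -116.92715057   44.60130516] max z 49.95862100388237 48.89594551817709
-70 120 v -22.3 21.7 z 22.9 48.8
-60 406 v -24.1 23.2 z 23.7 49.4
-50 387 v -22.8 23.5 z 22.2 49.4
-40 381 v -23.1 23.6 z 21.6 49.5
-30 376 v -23.3 22.1 z 30.5 49.6
-20 362 v -23.9 22.2 z 25.6 49.5
-10 352 v -24.1 22.3 z 23.1 49.1
0 349 v -22.8 22.4 z 30.3 49.6
10 342 v -23.1 22.5 z 29.8 50.0
20 339 v -23.2 22.6 z 29.7 49.6
30 239 v -23.5 22.7 z 29.3 49.4
40 237 v -16.4 22.1 z 20.7 42.6
50 244 v -15.7 21.7 z 25.6 41.4
60 43 v -14.4 14.6 z 28.2 41.1
grid
226 ['35/-18/39', '34/-15/43', '34/-11/45', '33/-8/46', '33/-4/48', '33/-1/48', '33/3/47', '33/6/48', '33/9/46', '34/13/44', '35/16/40', '48/22/0', '48/26/1', '48/30/0']
228 ['50/-21/-1', '39/-15/34', '36/-11/45', '36/-8/46', '35/-4/48', '36/-1/46', '35/3/47', '36/6/46', '36/9/46', '37/13/43', '42/17/27', '50/22/0', '50/26/1', '51/30/-0']
230 ['53/-21/-0', '42/-15/34', '41/-11/37', '40/-8/40', '39/-4/42', '39/-1/42', '40/3/41', '40/6/40', '40/9/39', '42/13/35', '44/17/28', '44/21/28', '53/26/-1', '53/30/-1']
232 ['
[... 839 characters left out ...]
26/0', '67/30/-1']
242 ['69/-21/-0', '69/-17/1', '56/-12/36', '56/-8/36', '55/-5/39', '55/-1/40', '55/2/38', '56/6/37', '56/10/36', '58/13/32', '58/17/31', '58/20/32', '70/26/-0', '70/30/-1']
244 ['72/-21/-1', '72/-17/0', '59/-12/34', '58/-8/37', '58/-5/39', '57/-1/39', '58/2/39', '58/6/37', '59/10/37', '61/13/31', '73/18/-1', '72/22/0', '72/26/1', '72/30/1']
246 ['75/-21/1', '75/-17/-0', '62/-12/33', '60/-8/38', '60/-5/39', '60/-1/39', '60/2/39', '61/6/37', '62/10/36', '75/14/-0', '75/18/0', '75/22/1', '75/26/0', '75/30/0']
248 ['77/-21/1', '78/-17/-0', '78/-13/-1', '78/-9/-0', '78/-5/-0', '78/-1/1', '78/3/-1', '78/6/-0', '78/10/0', '78/14/-0', '78/18/0', '78/22/-0', '78/26/-0', '78/30/-0']
```

The lip is about level towards +y, so the shaker must roll about 37 mm towards -y. I'll straddle it with open jaws and push with the +y finger.

Call:
jog_arm([
  [3.5, 0.6, 0],
  [3.5, 0.55, 0],
  [3.5, 0, 0],
  [3.5, 0, 0],
  [3.5, 0, 0],
  [2.2, 0, 0],
  [1.2, 0, 0],
  [0.5, 0, 0],
  [0, 0, 0],
], twist=[0, 0, 0, 0, 0, 0, 0, 0, 0], fingers=[1, 1, 1, 1, 1, 1, 1, 1, 1])

```text
t: 3.78
tcp_pos: [469.7, -114.4, 7.6]
eef_rot: [[-0.002, -0.991, 0.137], [0.001, 0.137, 0.991], [-1.0, 0.002, 0.001]]
force: [0.0, -0.1, 0.4]
opening: 87.1
```

Call:
jog_arm([
  [0, 0, -0.9],
  [0, 0, -0.7],
  [0, 0, -0.4],
  [0, 0, -0.4],
  [0, 0, -0.4],
  [0, 0, -0.4],
  [0, 0, -0.4],
  [0, 0, -0.4],
  [0, 0, -0.4],
  [0, 0, -0.3],
  [0, 0, -0.1],
  [0, 0, 0],
], twist=[0, 0, 0, 0, 0, 0, 0, 0, 0, 0, 0, 0], fingers=[1, 1, 1, 1, 1, 1, 1, 1, 1, 1, 1, 1])

```text
t: 4.78
tcp_pos: [463.5, -162.7, 8.5]
eef_rot: [[0.0, -0.991, 0.137], [-0.0, 0.137, 0.991], [-1.0, -0.0, -0.0]]
force: [0.2, -0.1, -0.5]
opening: 87.0
```

Run:
```python
from h import *
s=sense();print(s['t'],s['tcp_pos'])
T=[]
for c in ['wrist','scene','top']:
    p,d=imaging.read_camera(c);cv2.imwrite(f'pics/{c}2.png',p);np.save(f'pics/{c}2.npy',d)
    u,v=np.array(proj(c,[480,-150,30])).astype(int);print(c,u,v)
    if c=='wrist': T.append(cv2.resize(p,(400,300)))
    else: T.append(cv2.resize(p[v-36:v+36,u-48:u+48],(400,300),interpolation=cv2.INTER_CUBIC))
cv2.imwrite('pics/m2.png',np.hstack(T[:2]))
```

```text
4.7833 [ 463.50976496 -162.70159084    8.48781746]
wrist 307 302
scene 262 200
top 341 214
```

View pics/m2.png

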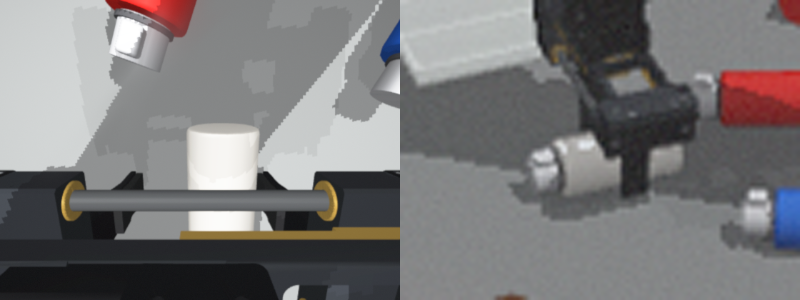

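The shaker has rolled against the +y finger, about 66° by distance. I'll push about 8.5 mm more, back off to centre, rise and measure.

Call:
jog_arm([
  [0, 0, -0.3],
  [0, 0, -0.3],
  [0, 0, -0.2],
  [0, 0, -0.05],
  [0, 0, 0],
  [0, 0, 0.6],
  [0, 0, 1.3],
  [-3.5, 0, 0],
  [-4, 0, 0],
  [-4, 0, 0],
  [-4, 0, 0],
  [-4, 0, 0],
], twist=[0, 0, 0, 0, 0, 0, 0, 0, 0, 0, 0, 0], fingers=[1, 1, 1, 1, 1, 1, 1, 1, 1, 1, 1, 1])

```text
t: 5.93
tcp_pos: [464.1, -150.1, 205.1]
eef_rot: [[-0.001, -0.991, 0.135], [0.001, 0.135, 0.991], [-1.0, 0.001, 0.001]]
force: [0.7, -0.4, -0.4]
opening: 87.2
```

```bash
cat > meas.py <<'E'
from h import *
import sys
k=sys.argv[1]; g=eval(sys.argv[2])
s=sense();print(s['t'],s['tcp_pos'])
P=imaging.camera_params('wrist');p,d=imaging.read_camera('wrist');cv2.imwrite(f'pics/w{k}.png',p)
X,m,u,v,a,n,Y=shaker(p,d,P,g)
z=X[...,2]
b=m&(u>-45)&(u<25)&(z>30)
print('dir',a,'v range body',np.percentile(v[b],[1,99]))
top=m&(z>42); v0=np.percentile(v[b],[1,99]).mean()
um=[u[b].min(),u[m&(z>42)].max()]
print('u: foot',np.percentile(u[m&(abs(v-v0)<8)],0.5),'end',u[m&(abs(v-v0)<8)].max())
# fit lip angle: distances of cap points from the axis exceeding the cap radius
c=m&(u>42)&(z>15)
print('v0',v0)
for r in range(0,420,2):
    row=[(round(float(u[r,q])),round(float(v[r,q]-v0)),round(float(z[r,q]))) for q in range(0,560) if c[r,q]][::3]
    if row: print(r,row)
U,V=np.where(c)[::-1]
t=p[V.min()-60:V.max()+20,U.min()-30:U.max()+30]
cv2.imwrite(f'pics/c{k}.png',cv2.resize(t,None,fx=5,fy=5,interpolation=cv2.INTER_CUBIC))
E
python3 meas.py 3 "(463,-154)"
```

```text
5.9333 [ 464.14574125 -150.06671322  205.12182327]
dir [ 0.99148279 -0.13023768] v range body [-26.50703393  17.61789645]
u: foot -46.04530544151085 end 78.71948088927266
v0 -4.4445687385244295
232 [(43, -23, 30)]
234 [(46, -23, 29), (43, -19, 38), (43, 20, 38), (46, 24, 29)]
236 [(49, -23, 27), (45, -19, 39), (44, -15, 42), (43, -12, 44), (43, -9, 45), (42, 6, 47), (43, 12, 44), (44, 15, 42), (45, 19, 39), (49, 24, 28)]
238 [(51, -23, 29), (47, -19, 38), (46, -15, 42), (45, -12, 45), (45, -9, 46), (44, -5, 48), (44, -2, 48), (44, 1, 47), (44, 4, 47), (44, 8, 47), (45, 11, 46), (45, 14, 44), (47, 18, 40), (50, 22, 32)]
240 [(51, -22, 34), (49, -18, 39), (48, -14, 43), (47, -11, 46), (47, -8, 45), (46, -4, 47), (46, -1, 47), (46, 2, 48), (46, 6, 47), (47, 9, 46), (48, 12, 44), (48, 15, 43), (49, 19, 39), (52, 22, 31)]
242 [(53, -19, 37), (51, -15, 42), (50, -12, 44), (49, -9, 46), (49, -5, 48), (48, -2, 49), (49, 1, 47), (49, 4, 47), (49, 8, 47), (50, 11, 45), (50, 15, 43), (52, 19, 37)]
244 [(57, -16, 30), (52, -12, 44), (52, -9, 46), (51, -5, 47), (51, -2, 48), (51, 1, 48), (51, 4, 
[... 573 characters left out ...]
0, -14, 28), (64, -10, 44), (63, -7, 46), (63, -3, 47), (63, 0, 47), (66, 3, 40), (67, 6, 37), (68, 10, 35), (69, 13, 32)]
256 [(72, -14, 30), (70, -11, 36), (65, -7, 47), (65, -3, 48), (65, 0, 47), (68, 3, 40), (69, 6, 37), (70, 10, 35), (71, 13, 33)]
258 [(75, -15, 29), (72, -11, 36), (68, -7, 45), (67, -3, 47), (68, 0, 46), (71, 3, 39), (71, 6, 38), (72, 10, 37), (73, 13, 34)]
260 [(78, -15, 28), (75, -11, 36), (70, -7, 47), (70, -3, 46), (70, 0, 47), (73, 3, 40), (74, 6, 38), (75, 10, 35), (76, 13, 33)]
262 [(78, -12, 33), (73, -8, 45), (73, -5, 45), (72, -1, 48), (74, 2, 44), (76, 5, 38), (77, 9, 37), (78, 12, 33)]
264 [(76, -9, 45), (75, -6, 47), (75, -2, 47), (75, 1, 46), (78, 4, 38)]
```

The lip is about 11° past the top towards -y, within tolerance. If I close the jaws centred 4 mm to the +y side, they'll roll it back to about 0° while it lies still.

Call:
jog_arm([
  [3.5, -0.38, -0.39],
  [3.5, 0, 0],
  [3.5, 0, 0],
  [3.5, 0, 0],
  [3, 0, 0],
  [1.9, 0, 0],
  [0.8, 0, 0],
  [0.2, 0, 0],
  [0, 0, 0],
  [0, 0, 0],
  [0, 0, 0],
], twist=[0, 0, 0, 0, 0, 0, 0, 0, 0, 0, 0], fingers=[1, 1, 1, 1, 1, 1, 1, 0.9, 0.8, 0.7, 0.65])

```text
t: 6.9
tcp_pos: [469.1, -156.7, 5.9]
eef_rot: [[0.002, -0.991, 0.136], [-0.001, 0.136, 0.991], [-1.0, -0.003, -0.001]]
force: [-0.7, -0.4, -0.4]
opening: 67.9
```

Call:
jog_arm([
  [0, 0, 0],
  [0, 0, 0],
  [0, 0, 0],
  [0, 0, 0],
  [0, 0, 0],
  [0, 0, 0],
  [0, 0, 0],
  [0, 0, 0],
  [0, 0, 0],
  [0, 0, 0],
], twist=[0, 0, 0, 0, 0, 0, 0, 0, 0, 0], fingers=[0.63, 0.61, 0.59, 0.57, 0.55, 0.5, 0.4, 0.3, 0.3, 0.3])

```text
t: 7.73
tcp_pos: [468.3, -156.5, 4.7]
eef_rot: [[0.0, -0.991, 0.136], [-0.0, 0.136, 0.991], [-1.0, -0.0, -0.0]]
force: [0.8, -0.8, 3.3]
opening: 47.2
```

Run:
```python
from h import *
s=sense();print(s['t'],s['tcp_pos'],s['opening'],s['force'])
T=[]
p,d=imaging.read_camera('scene')
u,v=np.array(proj('scene',[500,-155,30])).astype(int)
T.append(cv2.resize(p[v-30:v+30,u-40:u+40],(400,300),interpolation=cv2.INTER_CUBIC))
X=cloud('scene',d);g=np.array([467.3,-154.5]);a=np.array([.9915,-.13]);n=np.array([.13,.9915])
U=(X[...,:2]-g)@a;V=(X[...,:2]-g)@n
m=(U>50)&(U<80)&(abs(V)<26)&(X[...,2]>15)&(X[...,2]<55)
for q in np.argwhere(m)[::2]: print(*[int(round(float(k))) for k in (U[tuple(q)],V[tuple(q)],X[tuple(q)][2])],end=' | ')
# rest, from the top camera
p,d=imaging.read_camera('top');l,t,r,b=180,130,240,210
T.append(cv2.resize(p[t:b,l:r],(400,300),interpolation=cv2.INTER_CUBIC))
cv2.imwrite('pics/m4.png',np.hstack(T))
```

```text
7.7333 [ 468.26211443 -156.46492723    4.66936868] 47.21148620276517 [ 0.82114386 -0.76516898  3.33300989]
51 -6 46 | 66 -4 47 | 58 -4 45 | 71 2 49 | 64 1 46 | 57 4 46 | 50 3 43 | 71 0 43 | 64 3 43 | 58 4 42 | 73 -18 27 | 72 3 41 | 65 4 40 | 57 2 37 | 52 6 38 | 75 3 38 | 69 4 37 | 62 6 36 | 57 11 38 | 74 -14 21 | 75 12 40 | 68 12 38 | 56 9 33 | 51 14 35 | 74 8 33 | 68 13 34 | 62 15 34 | 53 10 28 | 73 -5 19 | 71 10 29 | 64 11 28 | 58 13 27 | 52 19 30 | 75 10 26 | 69 14 27 | 62 15 26 | 54 13 22 | 74 7 19 | 69 13 22 | 63 18 24 | 57 21 24 | 74 19 23 | 65 12 16 |
```

View pics/m4.png

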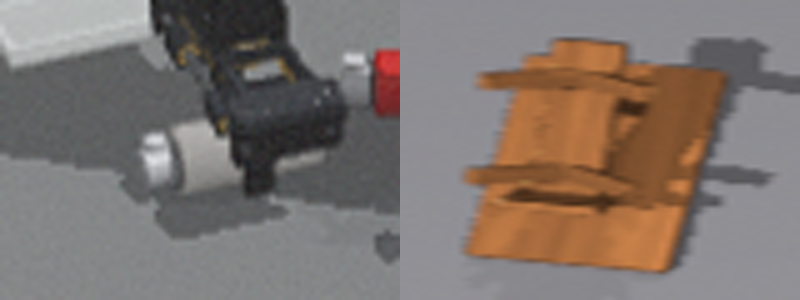

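The scene view shows the lip on top and the shaker gripped flat. I'll lift it and go to a spot beside the rest for a close look.

Call:
jog_arm([
  [0, 0, 0],
  [-1, 0, 0],
  [-2, 0, 0],
  [-3, 0, 0],
  [-3.2, 0, 0],
  [-3.2, 0, 0],
  [-3.2, 0, 0],
  [-3.2, 0, 0],
  [-3.2, 0, 0],
  [-3.2, 0, 0],
  [-2.3, 0, 0],
  [-1, 0, 0],
], twist=[0, 0, 0, 0, 0, 0, 0, 0, 0, 0, 0, 0], fingers=[0.3, 0.3, 0.3, 0.3, 0.3, 0.3, 0.3, 0.3, 0.3, 0.3, 0.3, 0.3])

```text
t: 8.83
tcp_pos: [468.8, -156.5, 293.3]
eef_rot: [[0.005, -0.991, 0.136], [-0.003, 0.136, 0.991], [-1.0, -0.005, -0.002]]
force: [0.3, -0.2, -2.7]
opening: 46.7
```

Call:
jog_arm([
  [0, -1, 1.4],
  [0, -1.9, 2.7],
  [0, -1.9, 2.7],
  [0, -1.9, 2.7],
  [0, -1.9, 2.7],
  [0, -1.9, 2.7],
  [0, -1.9, 2.7],
  [0, -1.9, 2.7],
  [0, -1.9, 2.7],
  [0, -1.9, 2.7],
  [0, -0.9, 1.4],
  [0, 0, 0],
], twist=[0, 0, 0, 0, 0, 0, 0, 0, 0, 0, 0, 0], fingers=[0.3, 0.3, 0.3, 0.3, 0.3, 0.3, 0.3, 0.3, 0.3, 0.3, 0.3, 0.3])

```text
t: 9.83
tcp_pos: [694.2, 90.0, 288.1]
eef_rot: [[-0.001, -0.991, 0.133], [0.002, 0.133, 0.991], [-1.0, 0.001, 0.002]]
force: [-0.8, -1.3, -2.7]
opening: 47.1
```

Run:
```python
from h import *
s=sense();print(s['t'],s['tcp_pos'],s['opening'],s['force'],np.round(s['eef_rot'],3)[:,2])
P=imaging.camera_params('wrist');p,d=imaging.read_camera('wrist');cv2.imwrite('pics/w5.png',p);np.savez('pics/w5.npz',d=d,**{k:np.array(P[k]) for k in P})
p2,d2=imaging.read_camera('scene');cv2.imwrite('pics/s5.png',p2);np.save('pics/s5.npy',d2)
p2,d2=imaging.read_camera('top');cv2.imwrite('pics/t5.png',p2);np.save('pics/t5.npy',d2)
```

```text
9.8333 [694.20895432  90.01987052 288.08339627] 47.080561051461146 [-0.82123485 -1.34209821 -2.70738961] [0.133 0.991 0.002]
```

View pics/w5.png

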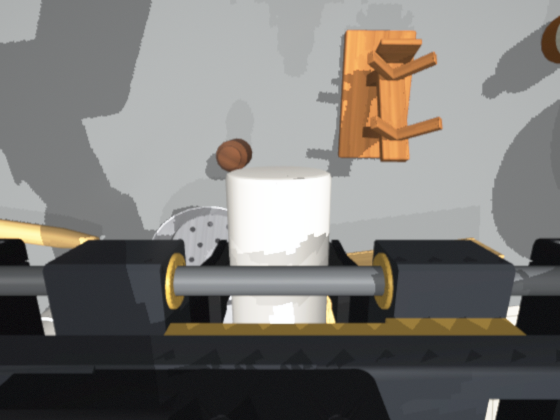

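Wrist view: the rest spans about (340–440, 30–160), with the end stop at (400,45) on the robot side and saddles at (400,65) and (405,128). Now I'll fit the bed frame.

```bash
cat > fit.py <<'E'
from h import *
from scipy.optimize import minimize
f=np.load('pics/w5.npz');X=cloud(None,f['d'],{k:f[k] for k in f if k!='d'})
m=np.zeros(f['d'].shape,bool);m[25:165,335:445]=1
m&=(X[...,2]>30);Yw=X[m]
# parts as boxes (centre, half-size, roll about x) in bed frame; V saddle arms taken from the cloud's shape
def box(P,c,h): return np.linalg.norm(np.maximum(abs(P-c)-h,0),axis=1)-np.minimum(0,(h-abs(P-c)).min(1)).clip(None,0)
def sd(P,c,h):
    q=abs(P-np.array(c))-np.array(h); return np.linalg.norm(np.maximum(q,0),axis=1)+np.minimum(q.max(1),0)
def tf(v,Y):
    t=np.radians(24);c,s=np.cos(v[2]),np.sin(v[2])
    R=np.array([[c,-s,0],[s,c,0],[0,0,1]])@np.array([[np.cos(t),0,-np.sin(t)],[0,1,0],[np.sin(t),0,np.cos(t)]])
    return (Y-[v[0],v[1],115])@R
def cost(v,full=0):
    B=tf(v,Yw); D=[]
    D.append(sd(B,(0,0,-48),(70,15,10)))
    D.append(sd(B,(-57,0,-27),(5,22,21)))
    for x in(-36,36): # V arms: surface tangent to r=24 cylinder; region outside r=24, |y|<36, x slab
        r=np.hypot(B[:,1],B[:,2]); D.append(np.maximum(abs(B[:,0]-x)-6,0)+np.maximum(24-r,0)+np.maximum(abs(B[:,1])-36,0)+np.maximum(B[:,2]+2,0)*0.3)
    d=abs(np.min(D,0)); return B,d if full else np.minimum(d,8).mean()
best=min((minimize(lambda v:cost(v)[1],(x,y,a),method='Nelder-Mead',options=dict(initial_simplex=[(x,y,a),(x+15,y,a),(x,y+15,a),(x,y,a+.1)])) for x in(615,635,655) for y in(215,230,245) for a in(-.2,-.12)),key=lambda r:r.fun)
v=best.x;print(v,best.fun,len(Yw))
B=tf(v,Yw)
for lo in range(-75,80,6):
    k=(B[:,0]>=lo)&(B[:,0]<lo+6)&(B[:,2]>-45)
    if k.sum(): b=B[k];print(lo,k.sum(),'y',b[:,1].min().round(),b[:,1].max().round(),'z',b[:,2].min().round(),np.median(b[:,2]).round(1),b[:,2].max().round())
E
python3 fit.py
```

```text
[ 5.99501493e+02  2.32397691e+02 -1.40473975e-01] 0.6296642912311874 5258
-63 46 y -22.0 21.0 z -25.0 -6.4 -5.0
-57 893 y -22.0 22.0 z -40.0 -16.2 -4.0
-51 54 y -16.0 16.0 z -39.0 -37.7 -6.0
-45 146 y -36.0 35.0 z -45.0 -15.8 -2.0
-39 377 y -36.0 36.0 z -45.0 -16.0 -2.0
-33 613 y -37.0 36.0 z -44.0 -21.6 -2.0
-27 131 y -15.0 14.0 z -44.0 -38.0 -36.0
-21 134 y -15.0 14.0 z -44.0 -37.9 -37.0
-15 140 y -15.0 14.0 z -44.0 -37.9 -36.0
-9 136 y -16.0 14.0 z -45.0 -37.9 -36.0
-3 143 y -15.0 14.0 z -45.0 -37.9 -36.0
3 142 y -15.0 13.0 z -45.0 -38.0 -36.0
9 142 y -15.0 14.0 z -45.0 -37.9 -35.0
15 117 y -14.0 14.0 z -39.0 -37.9 -36.0
21 77 y -7.0 13.0 z -39.0 -37.7 -36.0
27 172 y -36.0 36.0 z -38.0 -15.2 -3.0
33 403 y -36.0 35.0 z -45.0 -15.3 -2.0
39 544 y -36.0 35.0 z -45.0 -22.0 -3.0
45 149 y -15.0 15.0 z -43.0 -38.1 -36.0
51 153 y -15.0 14.0 z -45.0 -38.0 -36.0
57 186 y -15.0 13.0 z -45.0 -38.2 -36.0
63 18 y -13.0 13.0 z -44.0 -42.7 -39.0
```

The fit is good (mean residual 0.6 mm): bed origin (599.5, 232.4, 115), yaw -8°. The tool can't pitch, so I'll lower the level shaker onto the high saddle and let it pivot in the grip to 24°.

Call:
jog_arm([
  [0, 1.09, 1.29],
  [0, 2.18, 2.57],
  [0, 2.18, 2.57],
  [0, 2.18, 2.57],
  [0, 2.18, 2.57],
  [0, 1.08, 1.28],
  [2, 0, 0],
  [3.5, 0, 0],
  [3.5, 0, 0],
  [2.8, 0, 0],
  [1.4, 0, 0],
  [0, 0, 0],
], twist=[0.007, 0, 0, 0, 0, 0, 0, 0, 0, 0, 0, 0], fingers=[0.3, 0.3, 0.3, 0.3, 0.3, 0.3, 0.3, 0.3, 0.3, 0.3, 0.3, 0.3])

```text
t: 10.98
tcp_pos: [600.6, 226.7, 153.4]
eef_rot: [[-0.009, -0.989, 0.145], [-0.003, 0.145, 0.989], [-1.0, 0.009, -0.004]]
force: [-0.7, 0.0, -3.0]
opening: 47.7
```

```bash
cat > look.py <<'E'
from h import *
import sys
s=sense();R=np.array(s['eef_rot']);print(s['t'],s['tcp_pos'].round(1),s['opening'],s['force'].round(1),R[:,2].round(3))
print('to go (tool mm) to h=0:',(R.T@(np.array([603.4,231.9,95.7])-s['tcp_pos'])).round(1))
T=[]
for c in('scene','top'):
    p,d=imaging.read_camera(c);X=cloud(c,d)
    u,v=np.array(proj(c,[610,230,120])).astype(int);T.append(cv2.resize(p[v-36:v+36,u-48:u+48],(400,300),interpolation=cv2.INTER_CUBIC))
    # bright, grey pixels near the rest = shaker / cap
    m=(np.linalg.norm(X[...,:2]-[605,232],axis=-1)<95)&(X[...,2]>85)&(p.min(-1)>105)&(np.ptp(p.astype(int),axis=-1)<30)
    t=np.radians(24);cy,sy=np.cos(-.1405),np.sin(-.1405)
    B=(X[m]-[599.5,232.4,115])@np.array([[cy,-sy,0],[sy,cy,0],[0,0,1]])@np.array([[np.cos(t),0,-np.sin(t)],[0,1,0],[np.sin(t),0,np.cos(t)]])
    print(c,len(B))
    for lo in range(-60,110,10):
        k=(B[:,0]>=lo)&(B[:,0]<lo+10)
        if k.sum()>2: b=B[k];print(lo,k.sum(),'y',b[:,1].min().round(),b[:,1].max().round(),'z',b[:,2].min().round(),b[:,2].max().round())
cv2.imwrite(f'pics/l{sys.argv[1]}.png',np.hstack(T))
E
python3 look.py 6
```

```text
10.9833 [600.6 226.7 153.4] 47.68460481735819 [-0.7  0.  -3. ] [ 0.145  0.989 -0.004]
to go (tool mm) to h=0: [57.6 -2.5  5.7]
scene 610
30 15 y -14.0 84.0 z -24.0 153.0
40 41 y 14.0 86.0 z 25.0 148.0
50 62 y -19.0 21.0 z 21.0 211.0
60 91 y -19.0 28.0 z 22.0 341.0
70 82 y -23.0 54.0 z 18.0 337.0
80 95 y -13.0 87.0 z 8.0 316.0
90 81 y -14.0 33.0 z 19.0 228.0
100 34 y 23.0 47.0 z 196.0 286.0
top 51
20 8 y -65.0 61.0 z 121.0 133.0
90 8 y -20.0 24.0 z 26.0 433.0
100 10 y -31.0 29.0 z 413.0 436.0
```

Call:
jog_arm([
  [0, -0.25, 0.55],
  [0, 0, 0],
  [1, 0, 0],
  [1, 0, 0],
  [0.8, 0, 0],
  [0, 0, 0],
  [0, 0, 0],
], twist=[0, 0, 0, 0, 0, 0, 0], fingers=[0.3, 0.3, 0.3, 0.3, 0.3, 0.3, 0.3])

```text
t: 11.67
tcp_pos: [606.2, 233.8, 128.2]
eef_rot: [[-0.003, -0.99, 0.143], [-0.001, 0.143, 0.99], [-1.0, 0.003, -0.001]]
force: [0.3, 1.0, -1.4]
opening: 47.4
```

```bash
python3 look.py 7 | head -2
```

```text
11.6667 [606.2 233.8 128.2] 47.3735441120611 [ 0.3  1.  -1.4] [ 0.143  0.99  -0.001]
to go (tool mm) to h=0: [32.5  2.4 -2.3]
```

View pics/l7.png

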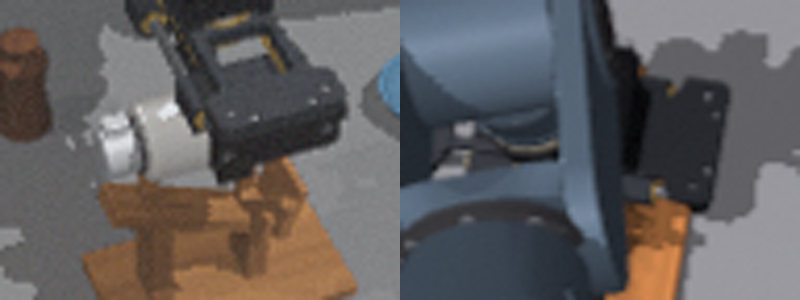

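The shaker is held level, just above the rest, cap uphill. Lowering in small steps and watching the force.

Call:
jog_arm([
  [0, 0.15, -0.2],
  [0.4, 0, 0],
  [0.4, 0, 0],
  [0.3, 0, 0],
  [0.3, 0, 0],
  [0.3, 0, 0],
  [0.3, 0, 0],
  [0, 0, 0],
], twist=[0, 0, 0, 0, 0, 0, 0, 0], fingers=[0.3, 0.3, 0.3, 0.3, 0.3, 0.3, 0.3, 0.3])

```text
t: 12.43
tcp_pos: [604.4, 232.2, 109.6]
eef_rot: [[-0.002, -0.99, 0.143], [-0.0, 0.143, 0.99], [-1.0, 0.002, -0.001]]
force: [-3.3, -0.5, 3.5]
opening: 47.7
```

```bash
python3 look.py 8 | head -20
```

```text
12.4333 [604.4 232.2 109.6] 47.7385414743209 [-3.3 -0.5  3.5] [ 0.143  0.99  -0.001]
to go (tool mm) to h=0: [13.9  1.  -0.4]
scene 575
20 19 y 21.0 89.0 z -7.0 105.0
30 31 y 16.0 90.0 z -5.0 101.0
40 71 y -16.0 31.0 z -9.0 313.0
50 87 y -14.0 36.0 z -18.0 303.0
60 77 y -15.0 93.0 z -12.0 282.0
70 96 y -12.0 44.0 z -24.0 269.0
80 68 y -11.0 39.0 z -8.0 406.0
90 37 y 22.0 38.0 z 153.0 385.0
100 24 y -64.0 34.0 z 149.0 391.0
top 38
70 5 y -15.0 -11.0 z -10.0 -1.0
80 4 y -12.0 32.0 z -7.0 386.0
100 3 y 35.0 37.0 z 365.0 369.0
```

View pics/l8.png

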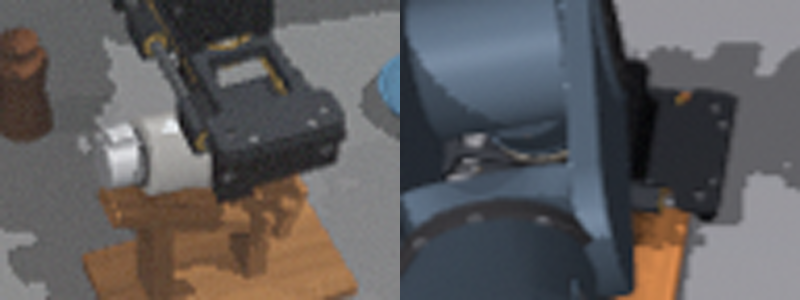

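Contact has begun (about 6 N). I'll keep going.

Call:
jog_arm([
  [0.2, 0, 0],
  [0.2, 0, 0],
  [0.2, 0, 0],
  [0.2, 0, 0],
  [0, 0, 0],
], twist=[0, 0, 0, 0, 0], fingers=[0.3, 0.3, 0.3, 0.3, 0.3])

```text
t: 12.95
tcp_pos: [603.9, 232.4, 101.3]
eef_rot: [[-0.003, -0.99, 0.143], [-0.0, 0.143, 0.99], [-1.0, 0.003, -0.001]]
force: [-5.7, -1.1, 3.1]
opening: 47.0
```

Call:
jog_arm([
  [0.2, 0, 0],
  [0.2, 0, 0],
  [0.1, 0, 0],
  [0, 0, 0],
  [0, 0, 0],
], twist=[0, 0, 0, 0, 0], fingers=[0.3, 0.3, 0.3, 0.3, 0.3])

```text
t: 13.37
tcp_pos: [604.2, 232.3, 96.3]
eef_rot: [[-0.003, -0.99, 0.143], [-0.0, 0.143, 0.99], [-1.0, 0.003, -0.0]]
force: [-4.6, 0.1, 2.6]
opening: 46.8
```

```bash
python3 look.py 9 | head -12
```

```text
13.3667 [604.2 232.3  96.3] 46.84681619943703 [-4.6  0.1  2.6] [ 0.143  0.99  -0.   ]
to go (tool mm) to h=0: [ 0.6  0.7 -0.5]
scene 525
20 16 y 21.0 92.0 z -11.0 92.0
30 21 y 18.0 27.0 z -10.0 76.0
40 58 y -13.0 33.0 z -13.0 303.0
50 78 y -14.0 91.0 z -20.0 285.0
60 80 y -4.0 81.0 z -7.0 264.0
70 123 y -60.0 38.0 z -15.0 394.0
80 35 y -9.0 53.0 z 141.0 399.0
90 31 y 11.0 57.0 z 137.0 371.0
100 17 y -65.0 39.0 z 140.0 385.0
```

View pics/l9.png

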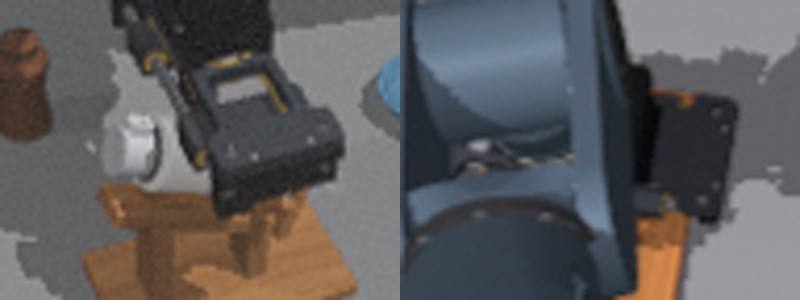

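Call:
jog_arm([
  [0.1, 0, 0],
  [0.1, 0, 0],
  [0, 0, 0],
  [0, 0, 0],
], twist=[0, 0, 0, 0], fingers=[0.3, 0.3, 0.3, 0.3])

```text
t: 13.8
tcp_pos: [604.3, 232.3, 95.7]
eef_rot: [[-0.002, -0.99, 0.143], [-0.0, 0.143, 0.99], [-1.0, 0.002, -0.001]]
force: [-7.3, -1.1, 9.3]
opening: 46.7
```

```bash
cat > tilt.py <<'E'
from h import *
from scipy.optimize import least_squares
s=sense();print(s['t'],s['tcp_pos'].round(1),s['force'].round(1))
t=np.radians(24);cy,sy=np.cos(-.1405),np.sin(-.1405)
M=np.array([[cy,-sy,0],[sy,cy,0],[0,0,1]])@np.array([[np.cos(t),0,-np.sin(t)],[0,1,0],[np.sin(t),0,np.cos(t)]])
Bs=[];C=[]
for c in('scene','wrist'):
    P=imaging.camera_params(c);p,d=imaging.read_camera(c);cv2.imwrite(f'pics/tilt_{c}.png',p);X=cloud(c,d,P)
    B=(X-[599.5,232.4,115])@M
    m=(d>0)&(abs(B[...,0])<95)&(np.hypot(B[...,1],B[...,2])<40)&(B[...,2]>-15)&(p.min(-1)>70)&(np.ptp(p.astype(int),axis=-1)<30)
    print(c,m.sum());b=B[m];Bs.append(b)
B=np.vstack(Bs)
b=B[((B[:,0]<46)&(B[:,0]>-45))]
# axis line y=y0+ky x, z=z0+kz x ; radius 24
f=lambda v:(lambda q:np.hypot(q[:,1]-v[0]-v[1]*q[:,0],(q[:,2]-v[2]-v[3]*q[:,0])*np.cos(np.arctan(v[3])))-24)(b)
r=least_squares(f,[0,0,0,0],loss='soft_l1',f_scale=1.5);v=r.x
print('n',len(b),'y0,z0',v[[0,2]].round(1),'deg off: yaw',np.degrees(v[1]).round(1),'pitch',np.degrees(v[3]).round(1),'res',np.median(abs(f(v))).round(2))
for lo in range(-70,100,8):
    k=(B[:,0]>=lo)&(B[:,0]<lo+8)
    if k.sum()>3:print(lo,k.sum(),np.percentile(B[k],[5,50,95],axis=0)[:,1:].round().tolist())
k=(B[:,2]>18.5)&(B[:,0]>53)&(B[:,0]<80);print('lip pts',k.sum(),B[k].mean(0).round(1) if k.sum() else '')
E
python3 tilt.py
```

```text
13.8 [604.3 232.3  95.7] [-7.3 -1.1  9.3]
scene 320
wrist 12684
n 12491 y0,z0 [ 0.3 -0.2] deg off: yaw -0.2 pitch -0.3 res 0.34
-54 83 [[-13.0, 15.0], [2.0, 22.0], [17.0, 24.0]]
-46 1552 [[-19.0, 11.0], [1.0, 22.0], [20.0, 24.0]]
-38 1628 [[-19.0, 11.0], [1.0, 22.0], [20.0, 25.0]]
-30 1661 [[-19.0, 11.0], [1.0, 22.0], [20.0, 24.0]]
-22 1737 [[-19.0, 11.0], [0.0, 22.0], [20.0, 24.0]]
-14 1810 [[-20.0, 9.0], [1.0, 22.0], [21.0, 24.0]]
-6 1379 [[-20.0, 10.0], [1.0, 21.0], [21.0, 24.0]]
10 1344 [[-19.0, 11.0], [1.0, 22.0], [20.0, 24.0]]
18 1501 [[-20.0, 9.0], [1.0, 21.0], [22.0, 24.0]]
26 18 [[-23.0, -8.0], [24.0, 2.0], [27.0, 5.0]]
34 18 [[16.0, -9.0], [23.0, 1.0], [26.0, 11.0]]
42 43 [[-10.0, -10.0], [21.0, 9.0], [26.0, 23.0]]
50 73 [[-8.0, -11.0], [14.0, 12.0], [23.0, 21.0]]
58 38 [[3.0, -8.0], [11.0, 11.0], [16.0, 23.0]]
66 47 [[-2.0, -8.0], [9.0, 12.0], [17.0, 23.0]]
74 72 [[-11.0, -12.0], [2.0, 1.0], [15.0, 17.0]]
lip pts 19 [67.8  2.1 22.1]
```

Fully seated: the fitted axis is within 0.4° and 0.4 mm of the bed, and the lip is on top. I'll hold briefly, open, and look from above.

Call:
jog_arm([
  [0, 0, 0],
  [0, 0, 0],
  [0, 0, 0],
  [0, 0, 0],
  [0, 0, 0],
  [0, 0, 0],
  [0, 0, 0],
  [0, 0, 0],
  [0, 0, 0],
  [0, 0, 0],
  [0, 0, 0],
  [0, 0, 0],
], twist=[0, 0, 0, 0, 0, 0, 0, 0, 0, 0, 0, 0], fingers=[0.3, 0.3, 0.3, 0.55, 0.6, 0.7, 0.85, 1, 1, 1, 1, 1])

```text
t: 14.9
tcp_pos: [605.5, 232.2, 94.5]
eef_rot: [[0.0, -0.99, 0.143], [0.0, 0.143, 0.99], [-1.0, -0.0, 0.0]]
force: [-0.5, 0.5, -0.0]
opening: 85.0
```

Call:
jog_arm([
  [-1, 0, 0],
  [-2, 0, 0],
  [-3, 0, 0],
  [-3.5, 0, 0],
  [-3.5, 0, 0],
  [-3, -0.5, 0],
  [-1, -2, 0],
  [0, -3, 0],
  [0, -3, 0],
  [0, -1.5, 0],
  [0, 0, 0],
  [0, 0, 0],
], twist=[0, 0, 0, 0, 0, 0, 0, 0, 0, 0, 0, 0], fingers=[1, 1, 1, 1, 1, 1, 1, 1, 1, 1, 1, 1])

```text
t: 15.9
tcp_pos: [704.3, 217.6, 264.5]
eef_rot: [[-0.001, -0.99, 0.144], [0.0, 0.144, 0.99], [-1.0, 0.001, -0.0]]
force: [-0.8, 0.7, 0.3]
opening: 87.0
```

```bash
python3 tilt.py; python3 -c "
import cv2,numpy as np
a=cv2.imread('pics/tilt_scene.png');b=cv2.imread('pics/tilt_wrist.png')
cv2.imwrite('pics/fin.png',np.hstack([cv2.resize(a[220:325,220:360],(400,300)),cv2.resize(b,(400,300))]))"
```

```text
15.9 [704.3 217.6 264.5] [-0.8  0.7  0.3]
scene 826
wrist 6750
n 5395 y0,z0 [ 0.1 -0.3] deg off: yaw 0.1 pitch 0.1 res 0.38
-54 42 [[-12.0, 11.0], [5.0, 21.0], [20.0, 23.0]]
-46 400 [[-18.0, 8.0], [3.0, 21.0], [22.0, 24.0]]
-38 462 [[-21.0, 3.0], [2.0, 20.0], [22.0, 24.0]]
-30 466 [[-22.0, 1.0], [1.0, 20.0], [22.0, 24.0]]
-22 464 [[-20.0, 6.0], [2.0, 21.0], [23.0, 24.0]]
-14 465 [[-20.0, 6.0], [2.0, 21.0], [22.0, 24.0]]
-6 470 [[-21.0, 6.0], [2.0, 21.0], [21.0, 24.0]]
2 473 [[-20.0, 7.0], [2.0, 21.0], [22.0, 24.0]]
10 481 [[-21.0, 8.0], [1.0, 21.0], [22.0, 24.0]]
18 484 [[-20.0, 6.0], [1.0, 21.0], [22.0, 24.0]]
26 504 [[-20.0, 7.0], [2.0, 20.0], [22.0, 24.0]]
34 500 [[-20.0, 6.0], [2.0, 21.0], [23.0, 24.0]]
42 528 [[-20.0, 7.0], [1.0, 21.0], [22.0, 24.0]]
50 680 [[-19.0, -3.0], [2.0, 14.0], [20.0, 22.0]]
58 328 [[-13.0, 4.0], [2.0, 14.0], [15.0, 23.0]]
66 365 [[-13.0, 5.0], [1.0, 14.0], [15.0, 23.0]]
74 464 [[-12.0, -11.0], [0.0, 5.0], [13.0, 17.0]]
lip pts 293 [67.3 -1.9 22.1]
```

View pics/fin.png

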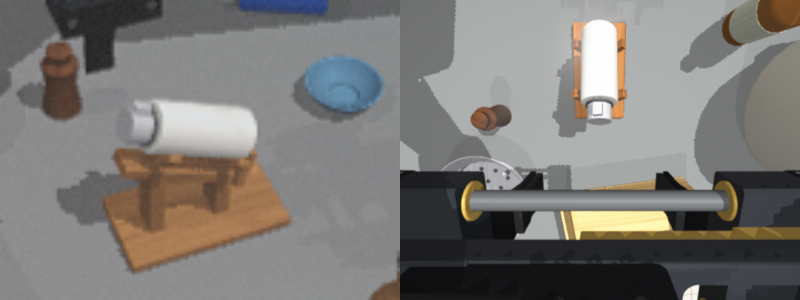

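The shaker lies in the rest, with the lip about 5° off square and the cap uphill. The gripper is clear, so I'll hand in.

```bash
python3 -c "
from bench import arm; print(arm.sign_off())"
```

```text
the job is handed in; nothing more can be done
None
```

The shaker is in the slanted rest, cap uphill and lip on top, and I handed the job in at about 16 s; no verdict was reported.

- **Rolling:** I rolled the white shaker towards -y with one finger. The lip came to rest about 11° past upright (17° allowed). Closing the jaws off-centre rolled it back a little more on the table.
- **Placing:** The tool cannot pitch, so I lowered the shaker level onto the high saddle. It pivoted in the grip to the slope at about 12 N and stayed held there for over 0.3 s. I then opened the gripper and moved clear.
- **Last checks:** After release, the axis was within about 0.1° and 0.4 mm of the bed. The lip was about 5° off square to the bed, and the gripper force was near zero. I estimate the foot is a few millimetres from the end stop (about 12 mm allowed).
- **Not checked:** I did not re-measure the bystanders. The arm kept clear of them, and the pepper pot, steamer and dish showed nothing amiss in the last views.

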